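# Park the ink pad under its low bridge

### The arm

A 7-joint arm with a two-finger parallel gripper is mounted at the origin on a cart in front of the work surface, level with it; the furniture and walls round the work are solid. World frame = base frame: x ahead of the robot, y to its left, z up, the work surface at z = 0. Lengths are in m, angles in degrees, forces in N, time in s.
With the tool pointing down it reaches from about 0.4 to 0.925 m from the base axis. Payload 5.6 kg.
Tool frame: the origin (TCP) lies midway between the tips of the shut fingers; the grasp point (between the pads) lies r.grip_point_offset behind it (r.grip_point_offset is the distance from the TCP to the grasp point, in m); z points along the fingers, y is the direction in which the jaws open and shut (so a half turn about z gives the same grasp; the last joint's range is limited). The gripper opens to 85 mm and grips with 20 to 120 N. Pads are 22 mm wide; open, the fingers measure 114 mm over their backs; the gripper's body (76 mm by 85 mm) begins 54 mm behind the grasp point. The pads swing forward as they close: fully open they stand 13 mm farther back than shut.
Start: joints at [-2.464, 26.786, -0.665, 91.828, 0.344, 61.387, -3.226], TCP at [0.65, -0, 0.231] pointing down, gripper open.
Joint ranges: [-144.91, 144.91], [-17.63, 115.5], [-89.93, 88.59], [15.96, 139.68], [-74.01, 254.01], [8.47, 105.57], [-167.45, 167.45]. Speed limits (degrees/s): [147.25, 147.25, 180, 180, 180, 180, 180].

### API

Orientations are given as a 3x3 rotation matrix whose columns are the frame's x, y, z axes.
In Python, from station import r, hand, inverse_kinematics, monitor, cams, job_done gives the robot as it stands. Calls block until the motion is done:
- r.movep(position, orientation): joint-space move of the TCP to a pose.
- r.servo_line(position, ori=None, feed=0.15, force_limit=None): straight line of the TCP; ori=None keeps the orientation; feed is the mean speed in m/s. With force_limit (N) it stops when the force on the tool has changed by that much, and returns True; else False.
- r.goto_joints(angles): joint-space move.
- hand.gripper_to(opening, force=None): finger opening in m; force is the grip in N (None keeps the last); returns when the fingers have stopped.
- r.sleep(seconds).
- inverse_kinematics(position, orientation): joint angles nearest the present ones, or None.
- monitor.read_state(): the state.
- cams.get_image(name): name is "scene" or "side" or "wrist"; returns the picture (400x640x3 uint8, blue, green, red); there is no depth.
- cams.camera_params(name): a dict with "mtx" (3x3 intrinsics, pixels), "xyz" and "orientation" of the camera in the world; the wrist camera has in their place "mount" (4x4, takes a point from camera to tool coordinates, whose origin is the TCP and whose axes are the flange's). Camera axes: x right, y down, z forward; pixel columns grow to the right and rows downward; lengths in m; the calibration is good to about 2 mm. A picture is of the moment at which its call begins: read the wrist's pose just before it. camera_params takes no time and is no camera call.
A pose or a line that the arm cannot do raises r.PlanningError and nothing moves.
- job_done(): hands the job in, once; it reports no verdict.
The state is a dict: "time": time; "qpos": joint angles; "qvel": joint speeds; "joint_efforts": joint torques, N m; "tool_pos": TCP position; "eef_rot": TCP orientation; "contact_force": force on the tool from outside, world axes, zero at the start; "moment": the same for the moment, N m; "finger_gap": finger opening in m.
Only numpy, scipy, OpenCV 4.12 (cv2) and the standard library are available. Lean on these libraries where they do the work, as an engineer would, in place of code of your own. Each camera call takes 0.05 s, during which the arm holds its last target. There are 200 camera calls.

### The job

Put the ink pad away: with the fingertips, push it along the table, long side first, into the open mouth of the low yellow bridge until its far long side rests squarely against the stop at the back; the near part of the pad stays sticking out. Never lift or tip the pad, and leave the stamp, the glue stick and the roll of tape that stand round the bridge undisturbed. Finish with the hand clear of everything.

Things in the scene. Friction and masses are not known exactly. Their poses are not given: they have to be found in the camera images.
- ink_pad: closed flat dark ink pad with a blue label on top, loose, 72 (x) x 107 (y) x 17 (z) mm, about 0.1 kg. Origin: centre of its underside, z up; y runs along its long side. It starts flat on the table 0.14 to 0.18 m before the bridge, off the mouth's axis by up to 80 mm sideways and 0.45 rad. It slides and turns easily when pushed.
- bridge: fixed low yellow sheet-metal bridge, 50 (x) x 167 (y, over two 3 mm high screw flanges) x 26.5 mm high. Origin: centre of its underside, on the table; x points into the mouth, from open front to closed back. Roof x -25..25, y -65..65 mm, underside at z = 22 mm (the pad is 17). Side walls' inner faces at y = -61.5 and 61.5 mm; back stop's face at x = 22 mm. No floor: the pad slides on the table.
- home (a point): point on the table where the centre of the pad's underside belongs, its long side across the mouth: bridge x = -14 mm, y = 0; axes parallel to the bridge's. There the pad has 8 mm to spare on each side and sticks out 25 mm before the roof's front edge.
- stamp: bystander: wooden rubber stamp standing on the table, 26 x 52 x 70 mm, beside the bridge. Origin at the centre of its underside.
- glue_stick: bystander: white and red glue stick standing upright beside the bridge, 25 mm across, 95 mm high. Origin at the centre of its underside.
- tape_roll: bystander: flat roll of tan adhesive tape behind the bridge, 96 mm across, 25 mm high. Origin at the centre of its underside.
Mind the look-alikes: they are no part of the job. There is more than one size of the bridge; the one meant has the size given above. Leave any purple look-alike of the ink_pad alone.

How it is judged:
By the outcome, as a careful person would: the job done as asked, in the order asked, and still so for the second after the job is handed in, with the robot touching nothing.
It also fails if it takes over 72 s, if anything falls off the work surface, if the arm or the gripper's body presses on something with over 40 N, if the wrist force passes 120 N, or if a joint passes its speed limit or range.

## Working session

There is one attempt and no reset: what is moved stays moved. The work goes in short steps, each a Python script; the robot and the scene stay as the last script left them, time stands still between calls to the robot, and variables do not carry over. Pictures are saved under pics/ and viewed, about 8 in all and at most 12, crops included, and the job is handed in when it is done.

```bash
ls; mkdir -p pics
cat > /tmp/a.py <<'E'
from station import r,hand,monitor,cams
import cv2,numpy as np
for n in("scene","side","wrist"):
    s=monitor.read_state();im=cams.get_image(n);cv2.imwrite(f"pics/{n}0.png",im)
    p=cams.camera_params(n);print(n,{k:np.round(v,4).tolist() for k,v in p.items() if not isinstance(v,str)})
print(s['time'],s['tool_pos'],np.round(s['eef_rot'],3).tolist(),r.grip_point_offset)
a=cv2.imread("pics/scene0.png");b=cv2.imread("pics/side0.png")
cv2.imwrite("pics/both.png",np.vstack([a,b])[:, :])
E
python3 /tmp/a.py
```

```text
pics
scene {'mtx': [[462.7344, 0.0, 307.1333], [0.0, 462.7344, 197.5217], [0.0, 0.0, 1.0]], 'xyz': [0.3225, 0.5214, 0.7975], 'orientation': [[-0.9018, -0.3304, 0.2785], [-0.432, 0.6752, -0.5979], [0.0095, -0.6595, -0.7517]]}
side {'mtx': [[504.4774, 0.0, 313.7946], [0.0, 504.4774, 204.0465], [0.0, 0.0, 1.0]], 'xyz': [0.9441, -0.9286, 0.4333], 'orientation': [[0.932, 0.1296, -0.3385], [0.3622, -0.3662, 0.8572], [-0.0128, -0.9215, -0.3882]]}
wrist {'mtx': [[354.7738, 0.0, 323.5708], [0.0, 354.7738, 194.1604], [0.0, 0.0, 1.0]], 'mount': [[-0.0001, -0.964, -0.2661, 0.0688], [1.0, 0.0001, -0.0005, 0.0007], [0.0005, -0.2661, 0.964, -0.1426], [0.0, 0.0, 0.0, 1.0]]}
0.1 [ 6.49514234e-01 -7.10910651e-05  2.30443199e-01] [[0.0, 1.0, -0.002], [1.0, -0.0, -0.0], [-0.0, -0.002, -1.0]] 0.0187
```

View pics/scene0.png

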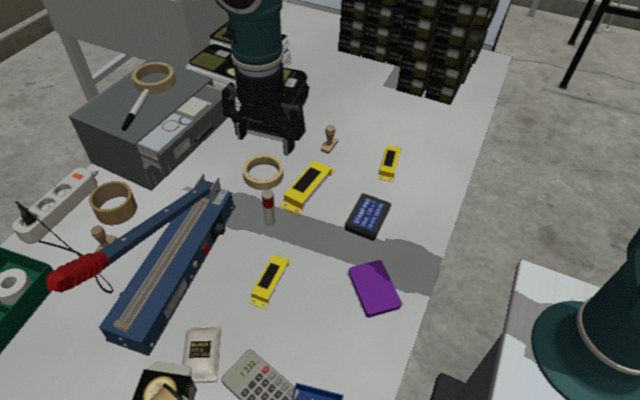

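View pics/wrist0.png

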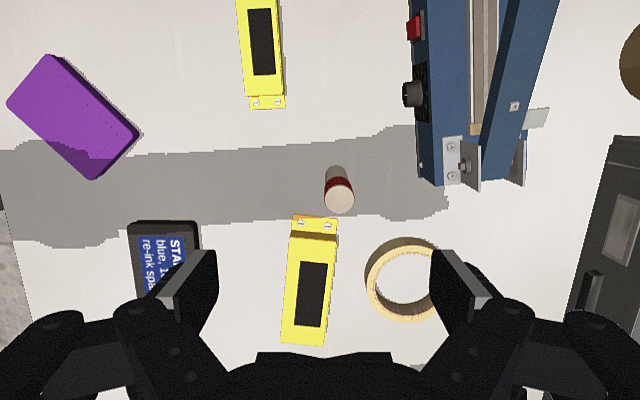

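The scene view has three yellow bridges, at about (308,187), (390,162) and (270,280). (308,187) looks the largest and has the roll, stamp and glue stick round it. The dark pad with the blue label is at (368,215), and the purple look-alike is at (375,288). I'll measure all of them by ray casting.

```bash
cat > h.py <<'E'
from station import r,hand,inverse_kinematics,monitor,cams,job_done
import cv2,numpy as np
def cam(n):
    p=cams.camera_params(n);s=monitor.read_state()
    if n=="wrist":
        T=np.eye(4);T[:3,:3]=s['eef_rot'];T[:3,3]=s['tool_pos'];M=T@np.array(p['mount'])
        return np.array(p['mtx']),M[:3,3],M[:3,:3]
    return np.array(p['mtx']),np.array(p['xyz']),np.array(p['orientation'])
def plane(c,uv,z):
    K,o,R=c;uv=np.atleast_2d(np.array(uv,float))
    d=(R@np.linalg.inv(K)@np.c_[uv,np.ones(len(uv))].T).T
    return (o+d*((z-o[2])/d[:,2])[:,None])[:,:2]
def proj(c,P):
    K,o,R=c;q=(K@R.T@(np.atleast_2d(P)-o).T).T;return q[:,:2]/q[:,2:]
def blobs(mask,amin=150):
    cs,_=cv2.findContours(mask,cv2.RETR_EXTERNAL,cv2.CHAIN_APPROX_NONE)
    return [k[:,0] for k in cs if cv2.contourArea(k)>amin]
def rect(c,k,z):
    (x,y),(w,h),a=cv2.minAreaRect((plane(c,k,z)*1000).astype(np.float32))
    if w<h:w,h,a=h,w,a+90
    return np.round([x,y,w,h,(a+90)%180-90],1)   # mm, angle of long side from +x
def down(yaw):  # tool y (jaw axis) at angle yaw (rad) from world x, z down
    y=np.array([np.cos(yaw),np.sin(yaw),0]);z=np.array([0,0,-1.]);return np.c_[np.cross(y,z),y,z]
E
python3 - <<'E'
from h import *
im=cv2.imread("pics/scene0.png");c=cam("scene");v=cv2.cvtColor(im,cv2.COLOR_BGR2HSV)
for n,lo,hi,z in(("yellow",(22,150,120),(34,255,255),.0265),("purple",(130,80,60),(160,255,255),.017),("dark",(0,0,0),(180,255,75),.017),("blue",(105,120,60),(128,255,255),.017)):
    for k in blobs(cv2.inRange(v,lo,hi),120):
        m=k.mean(0)
        if 200<m[0]<460 and 110<m[1]<320: print(n,m.round(),rect(c,k,z))
for n,uv,z in(("stamp base",(329,150),0),("glue base",(268,223),0),("tape c",(264,176),.0125)):print(n,plane(c,uv,z))
E
```

```text
yellow [270. 277.] [583.8 120.8  96.   37.  -87.7]
yellow [309. 181.] [ 626.8 -137.3  130.1   54.9   80.4]
yellow [390. 159.] [ 482.8 -289.7   93.2   32.8  -81.7]
purple [375. 289.] [397.7  49.6 110.3  73.  -47.5]
dark [268. 276.] [592.1 116.2  54.5  18.7 -87.3]
dark [367. 217.] [ 471.3 -108.8  114.4   70.6  -89.8]
dark [306. 180.] [ 637.8 -149.5   77.    26.5   83.5]
blue [367. 214.] [ 472.8 -115.7   78.7   48.8   89.5]
stamp base [[ 0.63728236 -0.28084278]]
glue base [[ 0.66276996 -0.00848989]]
tape c [[ 0.73343809 -0.11903956]]
```

```bash
cat > look.py <<'E'
from h import *
def look(name,bz=.0265):
    c=cam("wrist");im=cams.get_image("wrist");cv2.imwrite(f"pics/{name}.png",im);v=cv2.cvtColor(im,cv2.COLOR_BGR2HSV)
    for n,lo,hi,z in(("yellow",(22,150,90),(34,255,255),bz),("blue",(105,120,40),(128,255,255),.017),("dark",(0,0,0),(180,255,70),.017)):
        for k in blobs(cv2.inRange(v,lo,hi),800):
            print(n,k.mean(0).round(),rect(c,k,z),np.round(proj(c,np.c_[plane(c,k.mean(0),z),z]),0)[0])
    print("t",monitor.read_state()['time']);return c,im
E
python3 - <<'E'
from look import *
r.movep([.56,-.22,.28],down(0))
look("w1")
E
```

```text
blue [240.  72.] [ 472.9 -116.1   80.    49.7   89.5] [240.  72.]
dark [360. 325.] [ 5.557e+02 -4.022e+02  8.997e+02  3.150e+02  2.000e-01] [360. 325.]
dark [393.  89.] [ 636.4 -141.8   80.7   30.1   83.7] [393.  89.]
dark [246.  56.] [ 473.7 -116.2  105.6   72.3   89.6] [246.  56.]
dark [42. 42.] [ 2.577e+02 -9.500e+01  9.730e+01  8.280e+01 -2.000e-01] [42. 42.]
t 1.1583
```

View pics/w1.png

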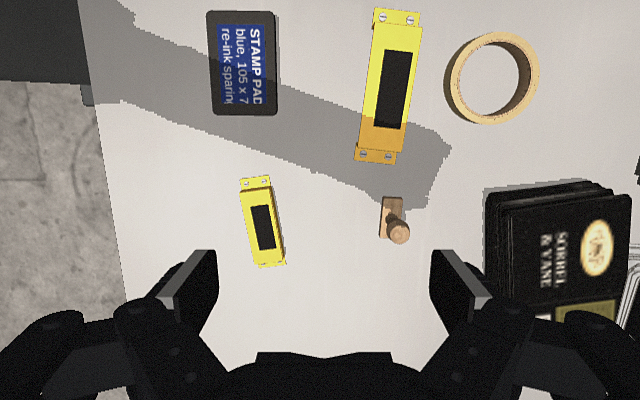

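Run:
```python
from h import *
im=cv2.imread("pics/w1.png");c=cam("wrist");v=cv2.cvtColor(im,cv2.COLOR_BGR2HSV)
m=cv2.inRange(v,(15,160,60),(36,255,255));m[:,:200]=0
for k in blobs(m,800):
    print(k.mean(0).round(),v[k[:,1],k[:,0]].mean(0).round(),"z0.003",rect(c,k,.003),"z.0265",rect(c,k,.0265))
    print(cv2.approxPolyDP(k.reshape(-1,1,2),3,True)[:,0].tolist())
a=cv2.resize(im[0:180,340:450],None,fx=3.3,fy=3.3,interpolation=cv2.INTER_CUBIC)
b=cv2.resize(cv2.imread("pics/scene0.png")[140:230,265:350],None,fx=5,fy=5,interpolation=cv2.INTER_CUBIC)
h=max(a.shape[0],b.shape[0]);p=lambda q:cv2.copyMakeBorder(q,0,h-q.shape[0],0,0,cv2.BORDER_CONSTANT)
cv2.imwrite("pics/c.png",np.hstack([p(a),p(b)])[:600,:800])
```

```text
[380. 138.] [ 20. 172. 194.] z0.003 [ 627.5 -196.9   54.5   54.1   -7.4] z.0265 [ 623.8 -194.2   51.5   51.1   -7.4]
[[362, 113], [354, 159], [394, 163], [395, 153], [402, 146], [406, 119], [399, 129], [376, 127], [372, 117]]
```

View pics/c.png

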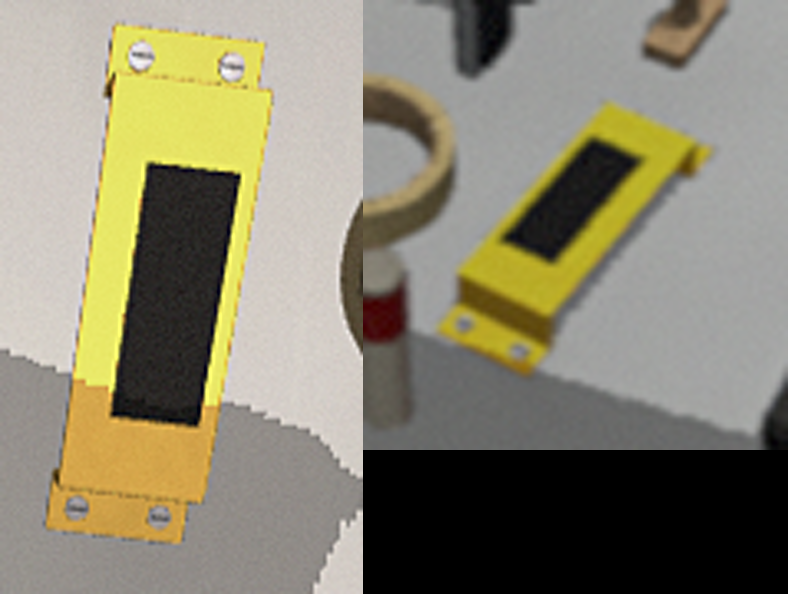

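The crop confirms it: the large bridge, with its mouth open towards the pad. Next I'll compute the bridge pose from the roof and flange corners, and the pad's offset in that frame.

Run:
```python
from h import *
c=cam("wrist")
for n,q,z in(("roof",[(113,72),(272,90),(202,502),(62,487)],.0265),("flange",[(114,25),(265,42),(183,543),(46,527)],.003)):
    P=plane(c,np.array(q)/3.3+[340,0],z)*1000
    a=(P[0]+P[1]-P[2]-P[3])/2;b=(P[1]+P[2]-P[0]-P[3])/2
    print(n,P.mean(0).round(1),"len",np.linalg.norm(a).round(1),np.linalg.norm(b).round(1),"yaw long",np.degrees(np.arctan2(a[1],a[0])).round(1),"yaw x",np.degrees(np.arctan2(b[1],b[0])).round(1))
    C=P.mean(0)
yaw=np.radians(-6.0)
R=np.array([[np.cos(yaw),-np.sin(yaw)],[np.sin(yaw),np.cos(yaw)]])
for q in([473.3,-116],[482,-290],[637,-281],[663,-8]):print(((np.array(q)-C)@R).round(1))
```

```text
roof [ 630.9 -141.6] len 129.1 48.9 yaw long 84.3 yaw x -5.8
flange [ 631.3 -141.5] len 165.9 49.9 yaw long 83.9 yaw x -6.1
[-159.8    8.8]
[-133.  -163.3]
[  20.3 -138.1]
[ 17.6 136.1]
```

```bash
cat >> h.py <<'E'
YAW=np.radians(-6.0);C0=np.array([.631,-.1415])
RB=np.array([[np.cos(YAW),-np.sin(YAW)],[np.sin(YAW),np.cos(YAW)]])
def W(x,y,z): return [*(C0+RB@(np.array([x,y])/1000)),z]   # bridge mm -> world
def B(p): return (np.array(p)[:2]-C0)@RB*1000
E
python3 - <<'E'
from h import *
A=down(YAW);P=down(YAW-np.pi/2)
for x,z in((-225,.02),(-225,.2),(-61,.002)): print(inverse_kinematics(W(x,0,z),P))
hand.gripper_to(.04)
r.movep(W(-160,105,.10),A); r.servo_line(W(-160,105,.002),feed=.12,force_limit=8)
print(monitor.read_state()['contact_force'],monitor.read_state()['tool_pos'])
cv2.imwrite("pics/side1.png",cams.get_image("side")[60:330,:])
cv2.imwrite("pics/sc1.png",cams.get_image("scene")[120:300,240:480].repeat(3,0).repeat(3,1))
print(monitor.read_state()['time'])
E
```

```text
[  1.61085487  27.58705312  11.73639381 130.43036179 -13.90115222
  23.08442541 -71.12958749]
[ -1.24749923   6.78513727  13.88155851 124.42070872  -2.15205897
  49.01057026 -82.04748558]
[ -0.8606408   39.5284521   14.28349364 108.7373055  -16.43596641
  33.70923934 -71.963127  ]
[ 0.32225003  0.13205488 -0.01242061] [ 0.48346049 -0.02043959  0.00253862]
3.8167
```

View pics/sc1.png

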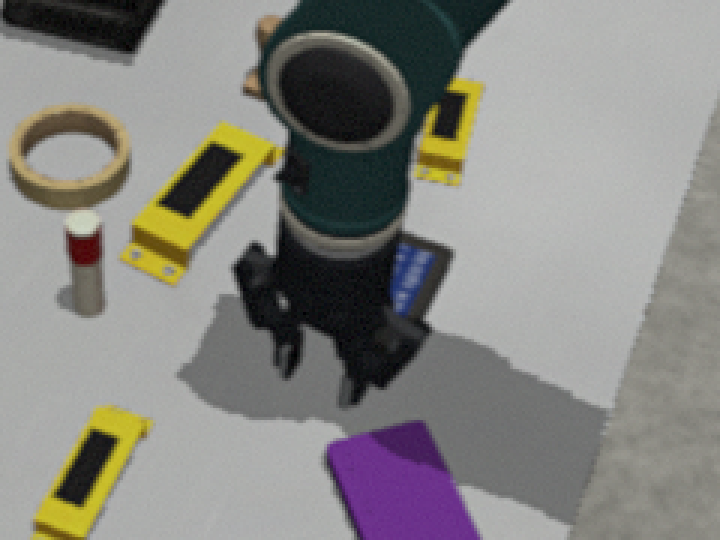

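The hand stands clear of the purple pad and the small bridges, behind the pad's +y short side. Now the sideways push.

Run:
```python
from look import *
r.servo_line(W(-160,80,.002),feed=.1)
print(r.servo_line(W(-160,64.5,.002),feed=.02,force_limit=20),monitor.read_state()['contact_force'])
r.servo_line(W(-160,100,.002),feed=.1); r.servo_line(W(-160,105,.10),feed=.15)
r.movep(W(-225,0,.2),down(YAW-np.pi/2))
c,im=look("w2")
# pad: blue + dark rects in bridge frame
v=cv2.cvtColor(im,cv2.COLOR_BGR2HSV)
for k in blobs(cv2.inRange(v,(105,120,40),(128,255,255)),1500):
    q=rect(c,k,.017);print("pad label bridge",B(q[:2]/1000).round(1),q[4]+6)
```

```text
False [ 0.06138546 -0.74352256  0.11551821]
blue [333. 102.] [ 468.9 -124.6   79.9   49.7   86.4] [333. 102.]
dark [324. 338.] [243.5 -94.4 723.8 196.1  84.1] [324. 338.]
dark [321. 100.] [ 469.1 -124.6  106.1   71.    86.3] [321. 100.]
dark [531.  57.] [ 488.4 -303.    57.3   20.8  -81.5] [531.  57.]
t 7.6667
pad label bridge [-1.63e+02 -1.00e-01] 92.4
```

View pics/w2.png

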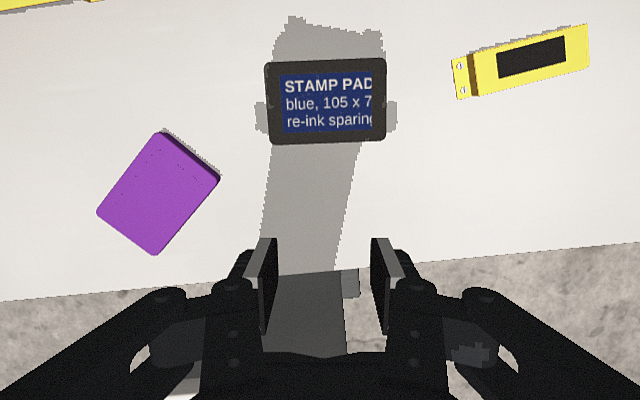

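The pad is now on the axis (bridge −163, −0.1 mm) and 2.4° off, so the two-finger push on the long side should square it up. I'll stop just before the mouth to check.

Run:
```python
from look import *
hand.gripper_to(.055)
r.servo_line(W(-228,0,.03),feed=.15); r.servo_line(W(-228,0,.001),feed=.08,force_limit=8)
s=monitor.read_state();print(B(s['tool_pos']),s['tool_pos'][2],s['contact_force'])
r.servo_line(W(-213,0,.001),feed=.05)
print(r.servo_line(W(-120,0,.001),feed=.04,force_limit=20),monitor.read_state()['contact_force'])
c,im=look("w3");v=cv2.cvtColor(im,cv2.COLOR_BGR2HSV)
for k in blobs(cv2.inRange(v,(105,120,40),(128,255,255)),1500):
    q=rect(c,k,.017);print("label",B(q[:2]/1000).round(1),q)
```

```text
[-2.28015955e+02 -1.11976664e-01] 0.0010119842638402418 [-0.71839158 -0.10850003  1.14237964]
False [-0.22928359  0.23991244  0.40256548]
blue [344. 149.] [ 558.5 -135.4   80.1   49.8   84. ] [344. 149.]
dark [331. 266.] [ 523.  -126.8  281.7  143.8   84. ] [331. 266.]
t 12.7333
label [-72.7  -1.5] [ 558.5 -135.4   80.1   49.8   84. ]
```

View pics/w3.png

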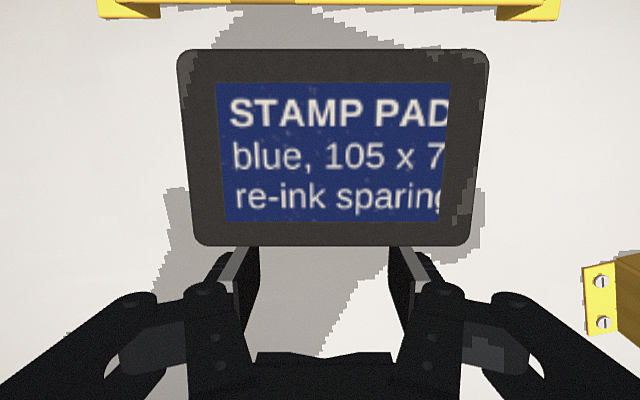

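The pad is square (84.0° against the bridge's 84°), 1.5 mm off the axis with 8 mm to spare. I'll push it in, stopping on force.

Run:
```python
from look import *
print(r.servo_line(W(-68,0,.001),feed=.04,force_limit=12),B(monitor.read_state()['tool_pos']))
h=r.servo_line(W(-55,0,.001),feed=.015,force_limit=6);s=monitor.read_state();print(h,B(s['tool_pos']),s['contact_force'])
r.sleep(.3)
s=monitor.read_state();print(B(s['tool_pos']),s['contact_force'])
r.servo_line(W(-110,0,.001),feed=.08); r.servo_line(W(-120,0,.18),feed=.15)
c,im=look("w4");
```

```text
False [-6.79369603e+01 -3.15072652e-02]
True [-62.07858828   0.18611112] [-0.07717276  0.37703927  0.07269766]
[-62.94812339   0.29034236] [ 0.00239998  0.02516138 -0.07981955]
blue [320.  67.] [ 599.1 -139.3   79.6   13.8   84. ] [320.  67.]
dark [316. 338.] [ 359.5 -106.2  681.6  183.1   84. ] [316. 338.]
dark [525. 180.] [ 487.9 -303.    57.4   20.8  -81.4] [525. 180.]
dark [ 27. 111.] [592.4 115.5  52.1  20.9 -87. ] [ 27. 111.]
dark [330.  78.] [ 593.6 -138.9  106.    24.7   84. ] [330.  78.]
dark [326.  19.] [ 635.  -142.2   82.    27.1   84. ] [326.  19.]
t 17.175
```

View pics/w4.png

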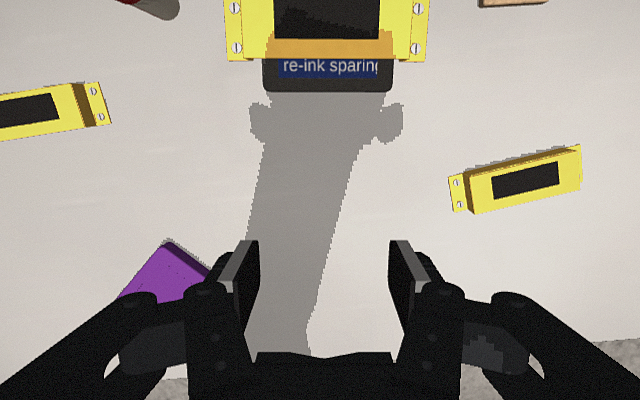

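The pad is in, sticking out about 25 mm, square. Contact came at TCP x = −62.1, where I expected −61. I'll press once more, firmly and slowly, to make sure it is seated on the stop, then measure its near edge.

Run:
```python
from look import *
r.servo_line(W(-105,0,.03),feed=.15);r.servo_line(W(-100,0,.001),feed=.08);r.servo_line(W(-67,0,.001),feed=.05)
h=r.servo_line(W(-55,0,.001),feed=.01,force_limit=15);s=monitor.read_state();print(h,B(s['tool_pos']),s['contact_force'])
r.servo_line(W(-110,0,.001),feed=.08); r.servo_line(W(-150,0,.2),feed=.15)
c,im=look("w5");v=cv2.cvtColor(im,cv2.COLOR_BGR2HSV)
for k in blobs(cv2.inRange(v,(0,0,0),(180,255,70)),800):
    b=np.array([B(p) for p in plane(c,k,.017)])
    if abs(b[:,0].mean()+38)<12 and abs(b[:,1].mean())<15:
        print("near edge x",np.percentile(b[:,0],[0,5,10]),"y range",b[:,1].min(),b[:,1].max())
        for s in(-1,1):
            e=b[(b[:,1]*s>10)&(b[:,1]*s<40)];print("edge side",s,e[:,0].min())
cv2.imwrite("pics/sc2.png",cams.get_image("scene")[110:260,210:430].repeat(3,0).repeat(3,1))
```

```text
True [-62.11162472  -0.11118104] [ 0.35844478  1.49487625 -0.53709546]
blue [331.  28.] [ 599.5 -139.3   79.4   14.5   83.9] [331.  28.]
dark [323. 340.] [311.5 -99.6 733.6 198.1  84.1] [323. 340.]
dark [519. 140.] [ 488.1 -302.9   57.5   20.7  -81.4] [519. 140.]
dark [33. 72.] [592.4 118.3  57.5  20.9 -87.1] [33. 72.]
dark [326.  40.] [ 593.6 -138.6  106.3   26.3   83.9] [326.  40.]
t 22.8917
near edge x [-50.69911024 -50.67332756 -50.64753896] y range -54.176657993599974 52.138185592704666
edge side -1 -50.68425063092012
edge side 1 -49.80483772446894
```

View pics/sc2.png

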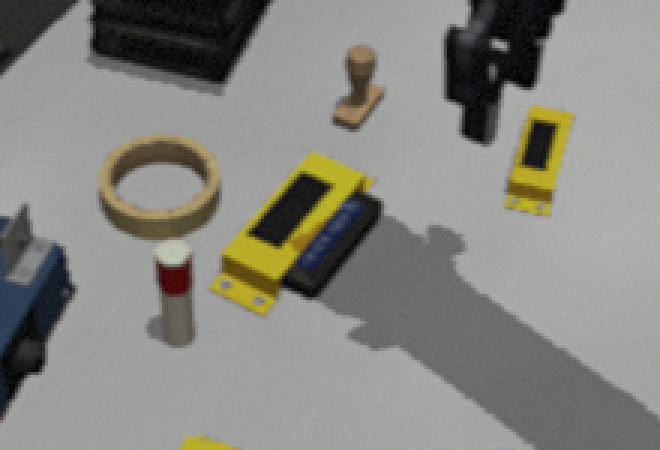

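The near edge is at x = −50.7 to −49.8 mm (nominal −50), y is centred to about −1 mm, and the pad is square. Both pushes stopped at the same place. The hand is clear and the bystanders are still standing, so I'm handing in.

```bash
python3 -c "
from h import *
r.sleep(.3);print(monitor.read_state()['contact_force'],monitor.read_state()['time']);job_done()"
```

```text
[-0.29523876 -0.70511552 -0.10982521] 23.2417
the job is handed in; nothing more can be done
```

The ink pad is in the large yellow bridge, against the back stop, and I handed the job in at about 23 s of the 72 s allowed. I pushed it sideways on its short side to centre it, then along the table on its long side with two open fingertips.

- **Seating:** the push stopped on force at TCP x = −62.1 mm in bridge coordinates. A second, firmer push (15 N limit) stopped at the same point. I had expected about −61 mm; the 1 mm difference is within the camera calibration.
- **Position:** the pad's near edge measures −50.7 to −49.8 mm, where −50 is nominal. It is about 1 mm off centre and square to within about 0.1°.
- **Surroundings:** the stamp, glue stick and tape roll look unmoved in the last picture, though I did not re-measure them. The hand ended about 0.2 m up and touching nothing.

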